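# Clamp a mould partition for scraping

### The job

Slide the loose mould partition lengthwise into the hold-down block, under the foot and fully home against the back stop, then turn the knurled thumbscrew clockwise until the foot seats on the partition and you feel the resistance rise; stop there and do not force it. Leave the partition clamped flat in the block, let go, and leave the oil bottle, the empty tin dish, the mortar cube and the white trunking offcut where they are.

Things in the scene. Friction and masses are not known exactly. Their poses are not given: they have to be found in the camera images.
- clamp_block: Fixed grey hold-down block standing on the pale board (board top z = 6 mm). Origin: on its underside, mid-width; +x points from the open front mouth to the back stop, z up. Bed x -32 to +58, y -46 to +46 mm, top at z = 18. Back stop: bar with its face at x = 40, 34 mm high. Screw axis at x = 10, y = 0.
- home (a point): Point on the bed where the partition's underside centre lies when it is fully home (block x = -19, y = 0, z = 18 mm), length along the block's x, end touching the back stop; 46 mm of it then stand out beyond the front edge of the bed, free to hold, and it lies steady by itself.
- mouth (a point): Middle of the bed's front edge (block x = -32, z = 18 mm), where the partition enters. Two guide strips 6 mm higher than the bed stand 46 mm apart (faces at y = -23 and +23) from x = -10 to +40, with flared lead-ins from x = -28.
- bridge_top (a point): Top of the dark steel bridge on the screw axis (block x = 10, z = 57 mm). The beam spans block x -3 to +23, y -45 to +45, z 45 to 57 mm, on two posts whose inner faces are at y = -32 and +32.
- thumbscrew: Knurled steel screw head above the bridge, 28 mm diameter, 22 mm high. Origin: centre of its underside, 73 mm above the block's underside if fully backed off. Clockwise from above (yaw decreasing) lowers head and foot 3 mm per rad; range 4.6 rad, starts 0 to 1.6 rad down. Even friction 0.08 N m; stays where left (a foot load over about 27 N eases back to that when let go).
- foot: Brass pressure foot, disc 22 mm diameter, 6 mm thick, under the bridge; does not turn. Origin: centre of its underside, at first 4 to 9 mm above the top of the partition when home. After touching it yields against a spring of 40 N per mm, so the torque at the head rises 0.003 N m per N, or 0.36 N m per rad turned past touch. Well seated: 15 to 50 N; over 120 N is forced.
- partition: Loose mould partition: a plain beige flat plate, 40 x 118 x 10 mm, 0.2 kg, lying flat on the pale board. Origin: centre of its underside; y along the 118 mm length, z up. Both ends are alike. It and the white offcut may have changed places.
- white_profile: Loose white plastic trunking offcut, a U channel 40 x 146 x 15 mm lying open side up; its length lies along y. Origin: underside, near the middle. Not to be moved.
- oil_bottle: Upright squeeze bottle, 52 mm in diameter, 172 mm high, standing at the front of the worktop (z = 0). Origin: centre of its underside. Not to be moved.
- tin_dish: Empty shallow round tin dish, 94 mm diameter, 15 mm high, behind the work. Origin: centre of its underside. Not to be moved.
- cube_0: Grey mortar cube, 50 mm, behind the block. Origin: centre of its underside. Not to be moved.

How it is judged:
By the outcome, as a careful person would: the job done as asked, in the order asked, and still so for the second after the job is handed in, with the robot touching nothing.
It also fails if it takes over 72 s, if anything falls off the work surface, if the arm or the gripper's body presses on something with over 40 N, if the wrist force passes 120 N, or if a joint passes its speed limit or range.

### The arm

A 7-joint arm with a two-finger parallel gripper is mounted at the origin on a cart in front of the work surface, level with it; the furniture and walls round the work are solid. World frame = base frame: x ahead of the robot, y to its left, z up, the work surface at z = 0. Lengths are in m, angles in degrees, forces in N, time in s.
With the tool pointing down it reaches from about 0.4 to 0.925 m from the base axis. Payload 5.6 kg.
Tool frame: the origin (TCP) lies on the centre line of the jaws, within the pads' length; the fingertips stand 17 mm ahead of it and the grasp point (between the pads) lies 2 mm behind it; z points along the fingers, y is the line along which they close (so a half turn about z gives the same grasp; the last joint's range is limited). The gripper opens to 85 mm and grips with 20 to 120 N. Pads are 22 mm wide; open, the fingers measure 114 mm over their backs; the gripper's body (76 mm by 85 mm) begins 54 mm behind the grasp point. The pads swing forward as they close: fully open they stand 13 mm farther back than shut.
Start: joints at [72.88, 26.786, -0.665, 91.828, 0.344, 61.387, -3.226], TCP at [0.164, -0.629, 0.248] pointing down, gripper open.
Joint ranges: [-144.91, 144.91], [-17.63, 115.5], [-89.93, 88.59], [15.96, 139.68], [-74.01, 254.01], [8.47, 105.57], [-167.45, 167.45]. Speed limits (degrees/s): [147.25, 147.25, 180, 180, 180, 180, 180].

### API

Orientations are given as [roll, pitch, yaw] about the fixed x, y, z axes, in that order (R = Rz(yaw) Ry(pitch) Rx(roll)).
In Python, from rig import ctrl, eyes, order gives the robot as it stands.
- The arm moves only by the tool drive_tool, never from a script. Its argument "rows" is one flat list of numbers, 6 for each row, row after row: the shift along the tool's x, y, z normalised to -1 to 1, where 1 is 25 cm, then the turn, a rotation vector about the tool's x, y, z normalised to -1 to 1, where 1 is 180 degrees. A call has 1 to 20 rows; each row shifts and turns the commanded pose from where the row before left it, along the tool's axes as they then stand; what a row does not reach is not made up. A row lasts 1/12 s, in which the tool goes at most 41.7 mm and 7.16 degrees, less where a joint would pass 70% of its speed; a pose out of reach is approached as far as the arm can. A call with a number of a shift or a turn outside -1 to 1 is refused whole. A call with a gripper value outside its range is refused whole. "claw" is the closure, from -1 (fully open) to 1 (shut), set as the call begins (left out, the last holds). The fingers move at their own pace and stop on an object; the grip force is fixed at half the most. Time passes only in rows, so rows that do not move let the fingers close. It gives the time, the measured TCP pose, the force, the opening and the grip force at its end, in the units of the state.
- ctrl.read_state(): the state, without advancing time (a new reading comes with each control period).
- eyes.read_camera(name): name is "scene" or "top"; returns a dict with "pixels" (480x640x3 uint8, red, green, blue), "fov_y" (degrees; the focal length in pixels is half the picture's height over the tangent of half this angle, whatever the lens; pixels are square), "cx", "cy" (the principal point, pixels), "R" (3x3) and "t" (3): a world point X has camera coordinates R X + t. Camera axes: x right, y down, z forward; pixel columns grow to the right and rows downward; lengths in m; the calibration is good to about 2 mm. A picture is of the moment at which its call begins. There is no depth.
- order.finish_job(): hands the job in; it is judged then, once.
The state is a dict: "time_s": time; "joints": joint angles; "dq": joint speeds; "joint_efforts": joint torques, N m; "position": TCP position; "tcp_rot": TCP orientation; "ft_force": force on the tool from outside, world axes, zero at the start; "wrist_torque": the same for the moment, N m; "width": finger opening in m; "grip_force": force on a finger pad.
Only numpy, scipy, OpenCV 4.12 (cv2) and the standard library are available. Lean on these libraries where they do the work, as an engineer would, in place of code of your own. Each camera call takes 0.05 s, during which the arm holds its last target. There are 200 camera calls.

## Working session

There is one attempt and no reset: what is moved stays moved. The work goes in short steps, Python scripts to look and compute and a tool call to move; the robot and the scene stay as the last step left them, time stands still between calls to the robot, and variables do not carry over. Pictures are saved under pics/ and viewed, at most 10 in all, crops included, and the job is handed in when it is done.

Besides the shell and the picture viewer there is one more tool, called after "Call:" in YAML: its name, and indented under it one key for each argument. drive_tool: Moves the arm, as the interface text tells. Its arguments: {"type":"object","properties":{"rows":{"type":"array"},"claw":{"type":"number"}},"required":["rows"]}

```bash
mkdir -p pics; ls; python3 - <<'E'
from rig import ctrl, eyes, order
import cv2,pickle
s=ctrl.read_state(); print(s)
d={}
for n in("scene","top"):
    c=eyes.read_camera(n); d[n]=c
    cv2.imwrite(f"pics/{n}0.png",c["pixels"][:,:,::-1]); print(n,c["fov_y"],c["cx"],c["cy"],c["R"],c["t"])
pickle.dump(d,open("c0.pkl","wb"))
E
```

```text
pics
{'time_s': 0.0, 'joints': array([72.878644  , 26.83591419, -0.66480118, 91.88190693,  0.34531977,
       61.38570262, -3.22462415]), 'dq': array([-0.11715687, -0.06554354,  0.07111239, -0.02946509, -0.02395231,
        0.01722548, -0.09618999]), 'joint_efforts': array([-1.60262180e-04, -5.32383227e+01,  2.10627675e-02, -2.51300150e+01,
        1.12682709e-02,  7.82612711e-03,  5.60021491e-06]), 'position': array([ 0.16427216, -0.62835045,  0.24733215]), 'tcp_rot': array([-1.79898775e+02,  8.44652001e-03,  1.46558623e+01]), 'ft_force': array([0.18749053, 0.51626742, 0.87152403]), 'wrist_torque': array([-0.00200148,  0.00550817, -0.00476298]), 'grip_force': 0.0, 'width': 0.08549994974295941}
scene 50.60400471512178 322.03554743562023 242.85884420497626 [[-0.69343074 -0.72023483  0.02038624]
 [-0.32925709  0.29158305 -0.89809192]
 [ 0.64089279 -0.62947686 -0.43933508]] [0.49756252 0.23745766 0.55917264]
top 49.87603180276663 309.6020815572644 237.9762678932083 [[-1.49117528e-02 -9.99883852e-01 -3.14986741e-03]
 [-9.89645881e-01  1.52086783e-02 -1.42722551e-01]
 [ 1.42753880e-01  9.89009900e-04 -9.89757724e-01]] [0.08892414 0.63794657 0.92968317]
```

View pics/scene0.png

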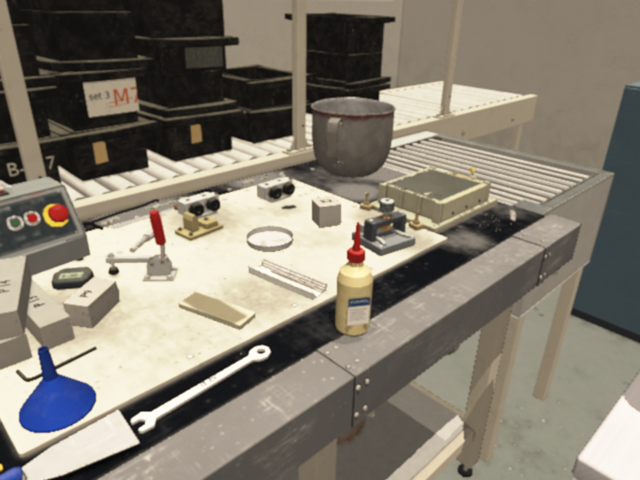

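View pics/top0.png

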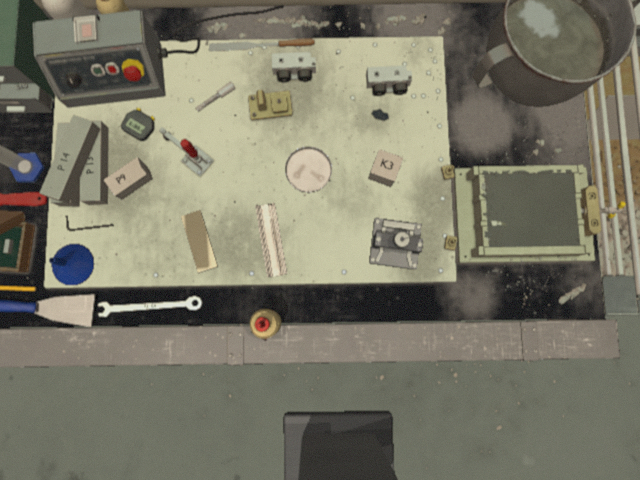

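The scene view shows the beige partition at (217,309), the white channel at (288,278), the block at (388,228) and the bottle at (353,295). In the top view the partition is at (200,240), the channel at (270,240), the block at (397,243), the dish at (308,170), the cube at (386,168) and the bottle at (265,322).

```bash
cat > h.py <<'E'
import numpy as np,cv2,pickle
def f(c): return 240/np.tan(np.radians(c["fov_y"]/2))
def ray(c,u,v,z):
    d=c["R"].T@np.array([(u-c["cx"])/f(c),(v-c["cy"])/f(c),1]); o=-c["R"].T@c["t"]
    return o+d*(z-o[2])/d[2]
def proj(c,X):
    p=c["R"]@np.array(X)+c["t"]; return p[:2]/p[2]*f(c)+[c["cx"],c["cy"]]
E
python3 - <<'E'
from h import *
d=pickle.load(open("c0.pkl","rb"))
t=d["top"]["pixels"][:,:,::-1]; s=d["scene"]["pixels"][:,:,::-1]
a=cv2.resize(t[205:285,355:435],(480,480),interpolation=3)
b=cv2.resize(s[190:260,350:420],(480,480),interpolation=3)
m=np.hstack([a,b]); m=cv2.resize(m,(800,400)); cv2.imwrite("pics/crop1.png",m)
# partition
hsv=cv2.cvtColor(t,cv2.COLOR_BGR2HSV)
for p in [(200,235),(193,225),(208,262),(230,240),(180,240)]: print(p,hsv[p[1],p[0]])
a=cv2.resize(t[200:285,160:300],(800,486),interpolation=3); cv2.imwrite("pics/crop2.png",a)
for n,u,v,z in(("part",200,240,.016),("block",397,243,.024),("knob",403,239,.09),("bottle",265,322,.17),("dish",308,170,.02),("cube",386,168,.056),("white",270,240,.02)): print(n,ray(d["top"],u,v,z).round(3))
E
```

```text
(200, 235) [ 20  80 143]
(193, 225) [ 20  81 138]
(208, 262) [ 21  74 165]
(230, 240) [ 30  42 156]
(180, 240) [ 27  45 187]
part [0.643 0.293 0.016]
block [ 0.63  -0.089  0.024]
knob [ 0.628 -0.089  0.09 ]
bottle [0.486 0.153 0.17 ]
dish [0.779 0.08  0.02 ]
cube [ 0.77  -0.068  0.056]
white [0.64  0.156 0.02 ]
```

View pics/crop1.png

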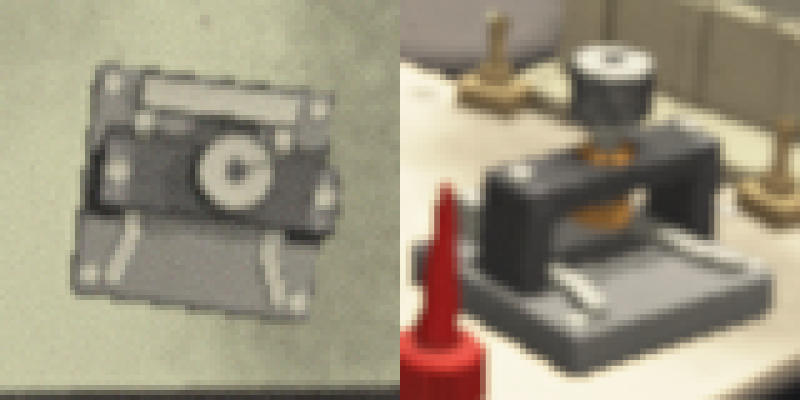

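View pics/crop2.png

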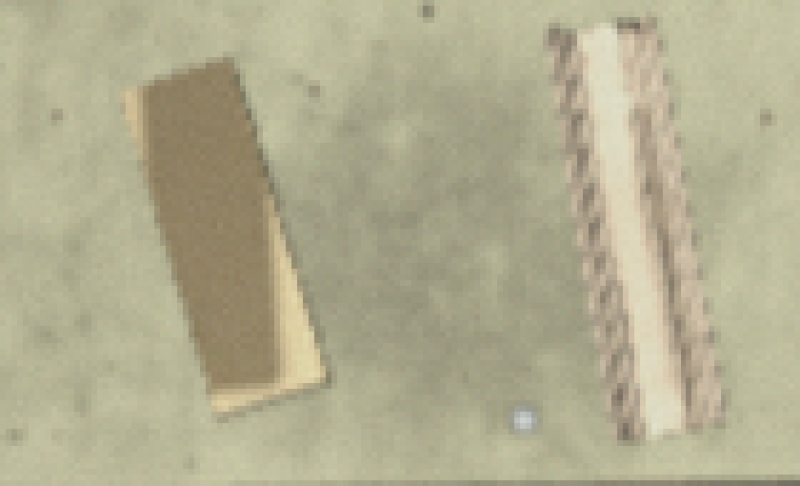

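Crop 1: the block's mouth faces the robot (lower side). Bed corners are at about (72,292), (310,318), (335,95) and (97,65), and the knob top is at (236,170). Crop 2: the partition corners are at about (125,92), (232,58), (328,380) and (215,415).

```bash
python3 - <<'E'
from h import *
d=pickle.load(open("c0.pkl","rb")); c=d["top"]; s=d["scene"]
def poly(m,z):
    k=max(cv2.findContours(m,0,1)[0],key=cv2.contourArea)
    P=np.array([ray(c,u,v,z)[:2] for u,v in k[:,0]],np.float32)*1000
    return cv2.minAreaRect(P)
hsv=cv2.cvtColor(c["pixels"],cv2.COLOR_RGB2HSV)
B=[ray(c,355+u/5,205+v/5,.024) for u,v in((72,292),(310,318),(335,95),(97,65))]
B=np.array(B)[:,:2]; print("bed FL FR BR BL",B.round(4).tolist())
w=B[0]-B[1]; print("bed width,yaw from front",np.linalg.norm(w),np.degrees(np.arctan2(-w[0],w[1])))
w=B[3]-B[2]; print("back",np.linalg.norm(w),np.degrees(np.arctan2(-w[0],w[1])))
for i,j in((0,3),(1,2)):
    w=B[j]-B[i]; print("side",np.linalg.norm(w),np.degrees(np.arctan2(w[1],w[0])))
print("bed centre",B.mean(0))
# partition by corners + mask
P=np.array([ray(c,160+u/5.714,200+v/5.714,.016) for u,v in((125,92),(232,58),(328,380),(215,415))])[:,:2]
print("part",P.round(4).tolist(),P.mean(0)); 
for i,j in((0,3),(1,2),(0,1),(3,2)):
    w=P[i]-P[j]; print(np.linalg.norm(w),np.degrees(np.arctan2(w[1],w[0])))
m=(cv2.inRange(hsv,(16,58,90),(24,255,255)));mm=np.zeros_like(m);mm[200:285,165:230]=m[200:285,165:230]
mm=cv2.morphologyEx(mm,cv2.MORPH_CLOSE,np.ones((3,3)));print("mask",poly(mm,.014))
# knob top triangulation
def pm(c): return np.array([[f(c),0,c["cx"]],[0,f(c),c["cy"]],[0,0,1]])@np.c_[c["R"],c["t"]]
X=cv2.triangulatePoints(pm(c),pm(s),np.array([402.2,239.0]),np.array([387.1,200.]));X=X[:3]/X[3];print("knob top",X.ravel())
for z in(.097,.101):print(ray(c,402.2,239,z))
print("cam",-c["R"].T@c["t"])
E
```

```text
bed FL FR BR BL [[0.5913, -0.0347], [0.58, -0.1255], [0.6664, -0.1391], [0.6797, -0.0472]]
bed width,yaw from front 0.0915235673038259 -7.139116841831797
back 0.09282288010808988 -8.204628025116815
side 0.08919971933642633 -8.051263203938579
side 0.08750408397283092 -8.909433470107507
bed centre [ 0.62934086 -0.08662532]
part [[0.6907, 0.3292], [0.7021, 0.2927], [0.5905, 0.2584], [0.5792, 0.2965]] [0.64064684 0.29421735]
0.11619964344146176 16.348574662122193
0.11667065795171976 17.050510782373642
0.03829573155716792 107.19604511342236
0.03972098679129001 106.49881837353112
mask ((641.8054809570312, 295.754638671875), (118.57527923583984, 40.64263153076172), 17.461938858032227)
knob top [ 0.62814294 -0.08566615  0.09764977]
[ 0.62745464 -0.08636799  0.097     ]
[ 0.62689693 -0.08564776  0.101     ]
cam [0.49995133 0.07829202 1.01149056]
```

Call:
drive_tool:
  rows: [0, 0, 0, 0, 0, -0.0133, 0.06, -0.03, 0, 0, 0, 0, 0.133, -0.0574, 0, 0, 0, 0, 0.133, -0.0574, 0, 0, 0, 0, 0.133, -0.0574, 0, 0, 0, 0, 0.133, -0.0574, 0, 0, 0, 0, 0.133, -0.0574, 0, 0, 0, 0, 0.133, -0.0574, 0, 0, 0, 0, 0.133, -0.0574, 0, 0, 0, 0, 0.133, -0.0574, 0, 0, 0, 0, 0.133, -0.0574, 0, 0, 0, 0, 0.133, -0.0574, 0, 0, 0, 0, 0.133, -0.0574, 0, 0, 0, 0, 0.133, -0.0574, 0, 0, 0, 0, 0.133, -0.0574, 0, 0, 0, 0, 0.073, -0.0274, 0, 0, 0, 0]
  claw: -1

```text
time_s: 1.43
position: [0.5537, -0.2956, 0.2479]
tcp_rot: [-179.9, -0.1, 17.3]
ft_force: [0.5, 1.2, -0.1]
width: 0.0853
grip_force: 0.0
```

Call:
drive_tool:
  rows: [0.0561, -0.1355, 0.0118, 0, 0, 0, 0.0561, -0.1355, 0.0118, 0, 0, 0, 0.0561, -0.1355, 0.0118, 0, 0, 0, 0.0561, -0.1355, 0.0118, 0, 0, 0, 0.0561, -0.1355, 0.0118, 0, 0, 0, 0.0561, -0.1355, 0.0118, 0, 0, 0, 0.0561, -0.1355, 0.0118, 0, 0, 0, 0.0561, -0.1355, 0.0118, 0, 0, 0, 0.0561, -0.1355, 0.0118, 0, 0, 0, 0.0561, -0.1355, 0.0118, 0, 0, 0, 0.0561, -0.1355, 0.0118, 0, 0, 0, 0.0561, -0.1355, 0.0118, 0, 0, 0, 0.0561, -0.1355, 0.0118, 0, 0, 0, 0.0561, -0.1355, 0.0118, 0, 0, 0, 0.0561, -0.1355, 0.0118, 0, 0, 0, 0.0561, -0.1355, 0.0118, 0, 0, 0, 0, 0, 0, 0, 0, 0]
  claw: -0.3

```text
time_s: 2.85
position: [0.6034, 0.2934, 0.2]
tcp_rot: [-179.6, 0.0, 17.6]
ft_force: [-1.9, 0.5, 0.5]
width: 0.0557
grip_force: 0.0
```

```bash
cat >> h.py <<'E'
def go(tx,ty,tz,yaw=None,step=0.03):
    from rig import ctrl
    s=ctrl.read_state(); p=s["position"]; y0=s["tcp_rot"][2]
    print("t",round(s["time_s"],2),"p",p.round(4),"rot",s["tcp_rot"].round(2),"j",s["joints"].round(1),"F",s["ft_force"].round(1),"w",s["width"],"g",s["grip_force"])
    yw=y0 if yaw is None else yaw
    dy=(yw-y0+180)%360-180; n=max(1,int(np.ceil(abs(dy)/6.5)))
    print("turn rows",n,"val",round(-dy/180/n,4))
    a=np.radians(yw); d=np.array([tx,ty,tz])-p
    v=np.array([np.cos(a)*d[0]+np.sin(a)*d[1],np.sin(a)*d[0]-np.cos(a)*d[1],-d[2]])/.25
    n=max(1,int(np.ceil(np.linalg.norm(d)/step))); print("total",v.round(4),"rows",n,"each",(v/n).round(4))
E
python3 -c "
from h import *
go(.6056,.2842,.06,17.1)"
```

```text
t 2.85 p [0.6034 0.2934 0.2   ] rot [-1.7964e+02  3.0000e-02  1.7630e+01] j [ -15.5   33.2  -18.9   90.1   11.5   58.7 -109.9] F [-1.9  0.5  0.5] w 0.05571906444266802 g 0.0
turn rows 1 val 0.0029
total [-0.0024  0.0379  0.56  ] rows 5 each [-0.0005  0.0076  0.112 ]
```

Call:
drive_tool:
  rows: [-0.0005, 0.0076, 0.112, 0, 0, 0.0029, -0.0005, 0.0076, 0.112, 0, 0, 0, -0.0005, 0.0076, 0.112, 0, 0, 0, -0.0005, 0.0076, 0.112, 0, 0, 0, -0.0005, 0.0076, 0.112, 0, 0, 0, 0, 0, 0.04, 0, 0, 0, 0, 0, 0.04, 0, 0, 0, 0, 0, 0, 0, 0, 0]

```text
time_s: 3.52
position: [0.6075, 0.2739, 0.0394]
tcp_rot: [180.0, 0.2, 16.5]
ft_force: [-0.5, -0.8, -0.0]
width: 0.0555
grip_force: 0.0
```

```bash
python3 -c "
from h import *
from rig import eyes
go(.6056,.2842,.025,17.1)
c=eyes.read_camera('top');s=eyes.read_camera('scene')
p=[.6056,.2842,.03]
ims=[]
for k in(c,s):
    u,v=proj(k,p).astype(int);print(u,v); ims.append(cv2.resize(k['pixels'][v-50:v+50,u-50:u+50,::-1],(400,400),interpolation=3))
cv2.imwrite('pics/g1.png',np.hstack(ims))"
```

```text
t 3.52 p [0.6075 0.2739 0.0394] rot [1.7998e+02 1.6000e-01 1.6530e+01] j [ -16.4   44.   -15.4   94.9   15.6   43.4 -112.5] F [-0.5 -0.8 -0. ] w 0.05547064697165203 g 0.0
turn rows 1 val -0.0032
total [ 0.0049 -0.0414  0.0576] rows 1 each [ 0.0049 -0.0414  0.0576]
202 258
237 306
```

View pics/g1.png

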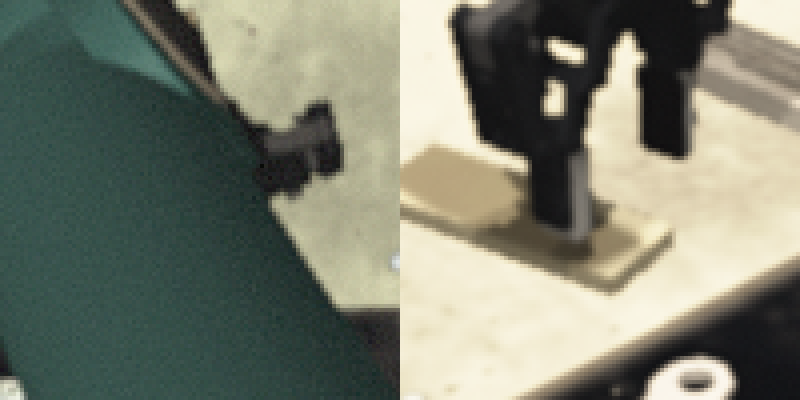

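The left panel is blocked by the arm. In the right one the near finger stands over the partition, so the tool is about 10 mm off towards −y. I'll correct that and settle before descending.

Call:
drive_tool:
  rows: [0.0049, -0.02, 0, 0, 0, -0.0032, 0, -0.0214, 0, 0, 0, 0, 0, 0, 0, 0, 0, 0, 0, 0, 0, 0, 0, 0, 0, 0, 0, 0, 0, 0]
  claw: -0.4

```text
time_s: 4.03
position: [0.6067, 0.2849, 0.0416]
tcp_rot: [180.0, -0.0, 17.1]
ft_force: [0.0, -0.5, 0.3]
width: 0.06
grip_force: 0.0
```

```bash
python3 -c "
from h import *
go(.6056,.2842,.025,17.1)"
```

```text
t 4.03 p [0.6067 0.2849 0.0416] rot [ 1.800e+02 -4.000e-02  1.712e+01] j [ -17.2   44.   -15.5   94.5   15.7   43.6 -112.8] F [ 0.  -0.5  0.3] w 0.05996397199949264 g 0.0
turn rows 1 val 0.0001
total [-0.0049  0.0013  0.0664] rows 1 each [-0.0049  0.0013  0.0664]
```

Call:
drive_tool:
  rows: [-0.0049, 0.0013, 0.02, 0, 0, 0, 0, 0, 0.02, 0, 0, 0, 0, 0, 0.02, 0, 0, 0, 0, 0, 0.018, 0, 0, 0, 0, 0, 0, 0, 0, 0, 0, 0, 0, 0, 0, 0]

```text
time_s: 4.53
position: [0.6051, 0.2837, 0.0208]
tcp_rot: [180.0, 0.1, 17.1]
ft_force: [0.4, -0.2, -0.0]
width: 0.0597
grip_force: 0.0
```

Call:
drive_tool:
  rows: [0, 0, 0, 0, 0, 0, 0, 0, 0, 0, 0, 0, 0, 0, 0, 0, 0, 0, 0, 0, 0, 0, 0, 0, 0, 0, 0, 0, 0, 0, 0, 0, 0, 0, 0, 0]
  claw: 1

```text
time_s: 5.03
position: [0.6058, 0.2844, 0.0222]
tcp_rot: [-180.0, -0.1, 17.1]
ft_force: [-1.3, 0.4, 4.1]
width: 0.0382
grip_force: 60.6
```

Call:
drive_tool:
  rows: [0, 0, -0.03, 0, 0, 0, 0, 0, -0.06, 0, 0, 0, 0, 0, -0.08, 0, 0, 0, 0, 0, -0.1, 0, 0, 0, 0, 0, -0.1, 0, 0, 0, 0, 0, -0.1, 0, 0, 0, 0, 0, -0.06, 0, 0, 0, 0, 0, -0.03, 0, 0, 0, 0, 0, 0, 0, 0, 0, 0, 0, 0, 0, 0, 0, 0, 0, 0, 0, 0, 0]

```text
time_s: 5.95
position: [0.6046, 0.2832, 0.16]
tcp_rot: [180.0, 0.2, 17.1]
ft_force: [0.7, -0.2, -2.7]
width: 0.038
grip_force: 60.3
```

```bash
python3 -c "
from h import *
from rig import eyes
go(.605,-.06,.165,-8.1)
s=eyes.read_camera('scene')
u,v=proj(s,[.63,.29,.15]).astype(int);print(u,v)
a=np.radians(17.1);x=np.array([np.cos(a),np.sin(a),0]);y=np.array([-np.sin(a),np.cos(a),0])
cv2.imwrite('pics/lift.png',cv2.resize(s['pixels'][v-60:v+60,u-80:u+80,::-1],(640,480),interpolation=3))"
```

```text
t 5.95 p [0.6046 0.2832 0.16  ] rot [1.7996e+02 1.6000e-01 1.7090e+01] j [ -15.4   35.4  -18.    92.1   12.6   54.8 -110.5] F [ 0.7 -0.2 -2.7] w 0.03801287433413621 g 60.34488916397095
turn rows 4 val 0.035
total [ 0.1951  1.3589 -0.0199] rows 12 each [ 0.0163  0.1132 -0.0017]
218 228
```

View pics/lift.png

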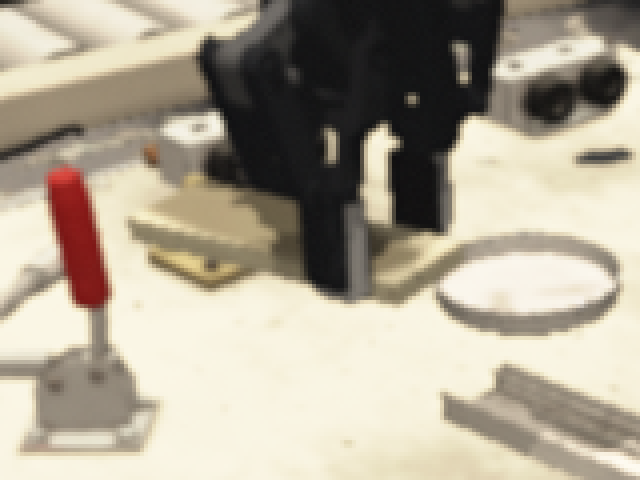

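The partition is lifted and held near its robot-side end, looking about level. Its left top corner is at crop (128,222) and its right lower corner at (400,302).

Call:
drive_tool:
  rows: [0, 0, 0, 0, 0, 0.035, 0, 0, 0, 0, 0, 0.035, 0, 0, 0, 0, 0, 0.035, 0, 0, 0, 0, 0, 0.035, 0.008, 0.056, -0.0017, 0, 0, 0, 0.0163, 0.1132, -0.0017, 0, 0, 0, 0.0163, 0.1132, -0.0017, 0, 0, 0, 0.0163, 0.1132, -0.0017, 0, 0, 0, 0.0163, 0.1132, -0.0017, 0, 0, 0, 0.0163, 0.1132, -0.0017, 0, 0, 0, 0.0163, 0.1132, -0.0017, 0, 0, 0, 0.0163, 0.1132, -0.0017, 0, 0, 0, 0.0163, 0.1132, -0.0017, 0, 0, 0, 0.0163, 0.1132, -0.0017, 0, 0, 0, 0.0163, 0.1132, -0.0017, 0, 0, 0, 0.0163, 0.1132, -0.0017, 0, 0, 0, 0.008, 0.056, -0.0017, 0, 0, 0, 0, 0, 0, 0, 0, 0, 0, 0, 0, 0, 0, 0, 0, 0, 0, 0, 0, 0]

```text
time_s: 7.67
position: [0.6057, -0.0572, 0.1668]
tcp_rot: [-179.9, 0.0, -7.9]
ft_force: [-1.0, 1.0, -1.9]
width: 0.0383
grip_force: 60.5
```

```bash
python3 -c "
from h import *
s=pickle.load(open('c0.pkl','rb'))['scene']
a=np.radians(17.1);x=np.array([np.cos(a),np.sin(a),0]);y=np.array([-np.sin(a),np.cos(a),0])
for i in(-1,1):
  for j in(-1,1):
    for z in(.1438,.1538):
      P=np.array([.6405,.2938,0])+x*.059*i+y*.02*j;P[2]=z;print(i,j,z,((proj(s,P)-[138,168])*4).round(0))
go(.4924,-.0671,.165,-8.1)"
```

```text
-1 -1 0.1438 [468. 268.]
-1 -1 0.1538 [467. 242.]
-1 1 0.1438 [398. 312.]
-1 1 0.1538 [396. 285.]
1 -1 0.1438 [211. 198.]
1 -1 0.1538 [209. 174.]
1 1 0.1438 [135. 236.]
1 1 0.1538 [131. 210.]
t 7.67 p [ 0.6057 -0.0572  0.1668] rot [-1.7993e+02  5.0000e-02 -7.9400e+00] j [   9.9   28.7  -10.1  101.2    6.1   50.7 -100.8] F [-1.   1.  -1.9] w 0.03834829860446975 g 60.47699689865112
turn rows 1 val 0.0009
total [-0.4433  0.1032  0.0071] rows 4 each [-0.1108  0.0258  0.0018]
```

Call:
drive_tool:
  rows: [-0.06, 0.0258, 0.0018, 0, 0, 0.0009, -0.1108, 0.0258, 0.0018, 0, 0, 0, -0.1108, 0.0258, 0.0018, 0, 0, 0, -0.1108, 0.0258, 0.0018, 0, 0, 0, -0.05, 0, 0.0, 0, 0, 0, 0, 0, 0.06, 0, 0, 0, 0, 0, 0.1, 0, 0, 0, 0, 0, 0.1, 0, 0, 0, 0, 0, 0.06, 0, 0, 0, 0, 0, 0.02, 0, 0, 0, 0, 0, 0, 0, 0, 0, 0, 0, 0, 0, 0, 0, 0, 0, 0, 0, 0, 0, 0, 0, 0, 0, 0, 0]

```text
time_s: 8.83
position: [0.4938, -0.0683, 0.0815]
tcp_rot: [-180.0, -0.1, -8.2]
ft_force: [0.5, -1.0, -2.5]
width: 0.038
grip_force: 60.5
```

```bash
python3 -c "
from h import *
from rig import eyes
go(.4924,-.0671,.046,-8.1)
c=eyes.read_camera('top');s=eyes.read_camera('scene')
pickle.dump(dict(top=c,scene=s),open('c1.pkl','wb'))
ims=[]
for k,p in((c,[.56,-.07,.08]),(s,[.56,-.07,.08])):
    u,v=proj(k,p).astype(int);u0,v0=u-50,v-50;print(u0,v0); ims.append(cv2.resize(k['pixels'][v0:v0+100,u0:u0+100,::-1],(400,400),interpolation=3))
cv2.imwrite('pics/pre.png',np.hstack(ims))"
```

```text
t 8.83 p [ 0.4938 -0.0683  0.0815] rot [-1.7999e+02 -1.3000e-01 -8.2300e+00] j [  11.9   27.3   -9.5  119.     7.7   34.1 -101.2] F [ 0.5 -1.  -2.5] w 0.03804136488963596 g 60.47138571739197
turn rows 1 val -0.0007
total [-0.0063 -0.004   0.1418] rows 2 each [-0.0031 -0.002   0.0709]
342 227
360 171
```

View pics/pre.png

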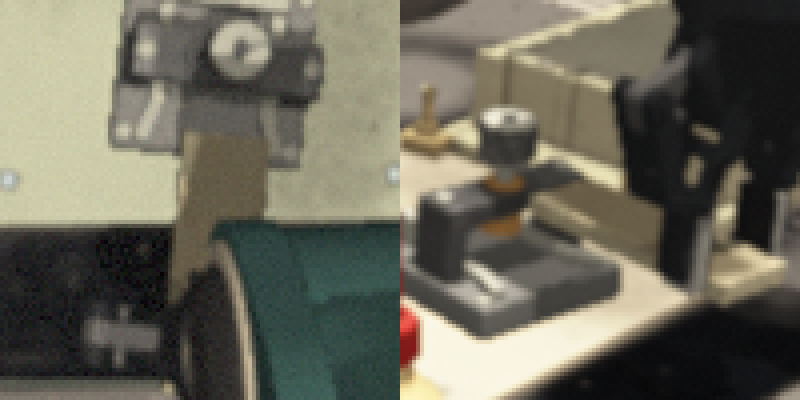

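The partition hangs lengthwise ahead of the mouth. In the left panel its front end runs from (187,132) to (267,138). In the right panel its robot-side end is at about (712,303) and (785,265).

```bash
python3 -c "
from h import *
d=pickle.load(open('c1.pkl','rb'));c=d['top'];s=d['scene']
A=np.array([.627,-.0862]);a=np.radians(-8.1);x=np.array([np.cos(a),np.sin(a)]);y=np.array([-x[1],x[0]])
def blk(p): q=p[:2]-A;return (q@x*1e3+10).round(1),(q@y*1e3).round(1)
for n,u,v,z in(('noseL',187,132,.073),('noseR',267,138,.073),('L2',174,280,.077),('R2',265,215,.075),('bedFL',110,145,.024),('bedFR',298,165,.024),('knob',240,47,.0976)):
  print(n,blk(ray(c,342+u/4,227+v/4,z)))
p=np.array([.4938,-.0683]);print('tcp',blk(p))
for t in(0,-2.5):
 for l in(-22,96):
  for w in(-20,20):
   for z in(-.0162,-.0062):
    q=np.r_[p+x*l/1e3+y*w/1e3,.0815+z+np.sin(np.radians(t))*l/1e3];print(t,l,w,z,'scene',((proj(s,q)-[360,171])*4+[400,0]).round(0),'top',((proj(c,q)-[342,227])*4).round())
"
```

```text
noseL (np.float64(-27.2), np.float64(16.5))
noseR (np.float64(-25.4), np.float64(-19.9))
L2 (np.float64(-94.9), np.float64(15.9))
R2 (np.float64(-60.5), np.float64(-22.1))
bedFL (np.float64(-32.3), np.float64(45.8))
bedFR (np.float64(-30.5), np.float64(-44.5))
knob (np.float64(10.8), np.float64(0.4))
tcp (np.float64(-124.4), np.float64(-1.0))
0 -22 -20 -0.0162 scene [787. 286.] top [240. 405.]
0 -22 -20 -0.0062 scene [790. 266.] top [244. 406.]
0 -22 20 -0.0162 scene [724. 309.] top [152. 394.]
0 -22 20 -0.0062 scene [727. 288.] top [155. 394.]
0 96 -20 -0.0162 scene [595. 196.] top [266. 146.]
0 96 -20 -0.0062 scene [597. 176.] top [270. 144.]
0 96 20 -0.0162 scene [533. 214.] top [179. 136.]
0 96 20 -0.0062 scene [535. 195.] top [182. 133.]
-2.5 -22 -20 -0.0162 scene [787. 284.] top [240. 405.]
-2.5 -22 -20 -0.0062 scene [790. 264.] top [244. 406.]
-2.5 -22 20 -0.0162 scene [724. 307.] top [152. 394.]
-2.5 -22 20 -0.0062 scene [727. 286.] top [155. 394.]
-2.5 96 -20 -0.0162 scene [594. 204.] top [264. 147.]
-2.5 96 -20 -0.0062 scene [596. 185.] top [268. 145.]
-2.5 96 20 -0.0162 scene [533. 223.] top [178. 136.]
-2.5 96 20 -0.0062 scene [534. 203.] top [181. 134.]
```

Call:
drive_tool:
  rows: [0, -0.006, 0.03, 0, 0, 0, 0, 0, 0.05, 0, 0, 0, 0, 0, 0.04, 0, 0, 0, 0, 0, 0.02, 0, 0, 0, 0, 0, 0.01, 0, 0, 0, 0, 0, 0.004, 0, 0, 0, 0, 0, 0, 0, 0, 0, 0, 0, 0, 0, 0, 0, 0, 0, 0, 0, 0, 0, 0, 0, 0, 0, 0, 0]

```text
time_s: 9.77
position: [0.4933, -0.0671, 0.0422]
tcp_rot: [180.0, -0.0, -8.3]
ft_force: [1.0, 0.7, -1.7]
width: 0.0384
grip_force: 60.5
```

Call:
drive_tool:
  rows: [0, 0, 0.003, 0, 0, 0, 0, 0, 0, 0, 0, 0, 0, 0, 0, 0, 0, 0]

```text
time_s: 10.02
position: [0.4931, -0.0671, 0.0411]
tcp_rot: [180.0, -0.0, -8.3]
ft_force: [0.1, 0.2, -2.5]
width: 0.0383
grip_force: 60.5
```

Call:
drive_tool:
  rows: [0.02, 0, 0, 0, 0, 0, 0.03, 0, 0, 0, 0, 0, 0.03, 0, 0, 0, 0, 0, 0.02, 0, 0, 0, 0, 0, 0, 0, 0, 0, 0, 0, 0, 0, 0, 0, 0, 0]

```text
time_s: 10.52
position: [0.5181, -0.0707, 0.0409]
tcp_rot: [-180.0, 0.0, -8.3]
ft_force: [-0.5, 0.2, -3.0]
width: 0.0382
grip_force: 60.5
```

Call:
drive_tool:
  rows: [0.02, 0, 0, 0, 0, 0, 0.02, 0, 0, 0, 0, 0, 0.02, 0, 0, 0, 0, 0, 0.02, 0, 0, 0, 0, 0, 0, 0, 0, 0, 0, 0, 0, 0, 0, 0, 0, 0]

```text
time_s: 11.02
position: [0.5378, -0.0736, 0.041]
tcp_rot: [180.0, 0.0, -8.3]
ft_force: [0.7, -0.1, -2.4]
width: 0.038
grip_force: 60.5
```

```bash
python3 -c "
from h import *
from rig import eyes
go(.5617,-.0769,.041,-8.1)
c=eyes.read_camera('top');s=eyes.read_camera('scene')
pickle.dump(dict(top=c,scene=s),open('c2.pkl','wb'))
cv2.imwrite('pics/in.png',np.hstack([cv2.resize(k['pixels'][v:v+80,u:u+80,::-1],(400,400),interpolation=3) for k,u,v in((c,355,205),(s,355,185))]))"
```

```text
t 11.02 p [ 0.5378 -0.0736  0.041 ] rot [180.     0.    -8.26] j [  10.9   34.4   -8.3  113.5    8.7   32.6 -101.6] F [ 0.7 -0.1 -2.4] w 0.037984584587544175 g 60.518449544906616
turn rows 1 val -0.0009
total [ 0.0964 -0.0003 -0.0001] rows 1 each [ 0.0964 -0.0003 -0.0001]
```

View pics/in.png

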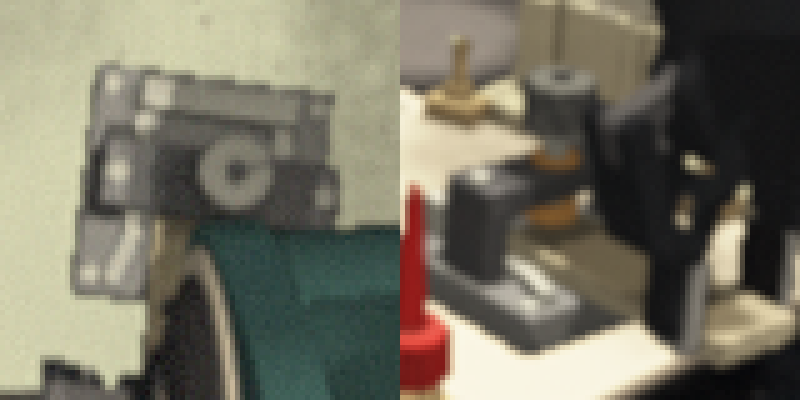

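The partition is inside the guides and under the bridge, with clearance below the foot and no contact force. I'll push on in small steps until it touches the stop.

Call:
drive_tool:
  rows: [0.02, 0, 0, 0, 0, 0, 0.02, 0, 0, 0, 0, 0, 0.02, 0, 0, 0, 0, 0, 0.01, 0, 0, 0, 0, 0, 0, 0, 0, 0, 0, 0, 0, 0, 0, 0, 0, 0]

```text
time_s: 11.62
position: [0.555, -0.076, 0.0409]
tcp_rot: [180.0, 0.0, -8.3]
ft_force: [0.3, -0.2, -2.5]
width: 0.038
grip_force: 60.5
```

Call:
drive_tool:
  rows: [0.006, 0, 0, 0, 0, 0, 0.006, 0, 0, 0, 0, 0, 0, 0, 0, 0, 0, 0, 0, 0, 0, 0, 0, 0]

```text
time_s: 11.95
position: [0.5579, -0.0765, 0.041]
tcp_rot: [180.0, 0.0, -8.3]
ft_force: [0.6, 0.5, -2.8]
width: 0.0381
grip_force: 60.5
```

Call:
drive_tool:
  rows: [0.006, 0, 0, 0, 0, 0, 0.006, 0, 0, 0, 0, 0, 0, 0, 0, 0, 0, 0, 0, 0, 0, 0, 0, 0]

```text
time_s: 12.28
position: [0.5593, -0.0767, 0.0405]
tcp_rot: [180.0, 0.2, -8.3]
ft_force: [-4.8, 1.1, -0.8]
width: 0.0383
grip_force: 60.6
```

Call:
drive_tool:
  rows: [0.005, 0, 0, 0, 0, 0, 0, 0, 0, 0, 0, 0, 0, 0, 0, 0, 0, 0]

```text
time_s: 12.53
position: [0.5593, -0.0766, 0.0402]
tcp_rot: [180.0, 0.3, -8.3]
ft_force: [-7.1, 1.7, -0.8]
width: 0.0385
grip_force: 60.7
```

Call:
drive_tool:
  rows: [-0.004, 0, 0.003, 0, 0, 0, 0, 0, 0.002, 0, 0, 0, 0, 0, 0, 0, 0, 0, 0, 0, 0, 0, 0, 0]

```text
time_s: 12.87
position: [0.5593, -0.0766, 0.0401]
tcp_rot: [180.0, 0.2, -8.3]
ft_force: [-9.0, 1.3, 5.9]
width: 0.0383
grip_force: 61.5
```

Call:
drive_tool:
  rows: [0, 0, 0, 0, 0, 0, 0, 0, 0, 0, 0, 0, 0, 0, 0, 0, 0, 0, 0, 0, 0, 0, 0, 0]
  claw: -0.4

```text
time_s: 13.2
position: [0.5622, -0.0771, 0.0402]
tcp_rot: [-180.0, -0.1, -8.3]
ft_force: [0.2, 0.8, 1.2]
width: 0.0598
grip_force: 0.0
```

Call:
drive_tool:
  rows: [0, 0, -0.05, 0, 0, 0, 0, 0, -0.08, 0, 0, 0, -0.05, 0, -0.08, 0, 0, 0, -0.09, 0, -0.04, 0, 0, 0, -0.05, 0, 0, 0, 0, 0, 0, 0, 0, 0, 0, 0, 0, 0, 0, 0, 0, 0, 0, 0, 0, 0, 0, 0]
  claw: 1

```text
time_s: 13.87
position: [0.5153, -0.0703, 0.1028]
tcp_rot: [-180.0, -0.1, -8.3]
ft_force: [-0.2, -0.1, 0.7]
width: -0.0001
grip_force: 0.0
```

```bash
python3 -c "
from h import *
from rig import eyes
go(.5235,-.0715,.044,-8.1)
s=eyes.read_camera('scene');c=eyes.read_camera('top')
pickle.dump(dict(top=c,scene=s),open('c3.pkl','wb'))
cv2.imwrite('pics/rel.png',np.hstack([cv2.resize(k['pixels'][v:v+80,u:u+80,::-1],(400,400),interpolation=3) for k,u,v in((c,355,205),(s,355,185))]))"
```

```text
t 13.87 p [ 0.5153 -0.0703  0.1028] rot [-1.80e+02 -1.00e-01 -8.27e+00] j [  12.1   26.8   -9.9  115.6    7.2   38.1 -100.6] F [-0.2 -0.1  0.7] w -6.840107809242951e-05 g 0.0
turn rows 1 val -0.0009
total [3.320e-02 1.000e-04 2.353e-01] rows 2 each [0.0166 0.     0.1177]
```

View pics/rel.png

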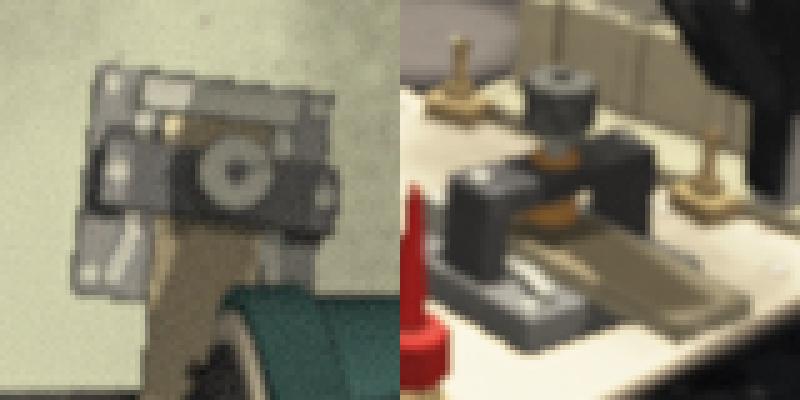

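The partition lies flat in the block, with its far end at the back-stop bar in the left panel around (170–275,130). I'll give the free end one gentle push with closed fingers to confirm it is home.

Call:
drive_tool:
  rows: [0, 0, 0.06, 0, 0, 0, 0, 0, 0.1, 0, 0, 0, 0, 0, 0.06, 0, 0, 0, 0, 0, 0.019, 0, 0, 0, 0.02, 0, 0, 0, 0, 0, 0.01, 0, 0, 0, 0, 0, 0.01, 0, 0, 0, 0, 0, 0, 0, 0, 0, 0, 0, 0, 0, 0, 0, 0, 0]

```text
time_s: 14.72
position: [0.5248, -0.0717, 0.0434]
tcp_rot: [-180.0, -0.1, -8.3]
ft_force: [-0.9, 0.7, -0.7]
width: -0.0001
grip_force: 0.0
```

Call:
drive_tool:
  rows: [0.01, 0, 0, 0, 0, 0, 0.008, 0, 0, 0, 0, 0, 0, 0, 0, 0, 0, 0, 0, 0, 0, 0, 0, 0]

```text
time_s: 15.05
position: [0.528, -0.0721, 0.0425]
tcp_rot: [180.0, 0.1, -8.3]
ft_force: [-2.3, 0.5, 1.3]
width: 0.0003
grip_force: 1.1
```

Call:
drive_tool:
  rows: [0.006, 0, 0, 0, 0, 0, 0.004, 0, 0, 0, 0, 0, 0, 0, 0, 0, 0, 0, 0, 0, 0, 0, 0, 0]

```text
time_s: 15.38
position: [0.5282, -0.0721, 0.0419]
tcp_rot: [180.0, 0.3, -8.2]
ft_force: [-7.7, 1.6, 4.4]
width: 0.0
grip_force: 3.6
```

Call:
drive_tool:
  rows: [-0.03, 0, 0, 0, 0, 0, -0.05, 0, -0.04, 0, 0, 0, 0, 0, -0.1, 0, 0, -0.02, 0, 0, -0.13, 0, 0, -0.038, 0, 0, -0.13, 0, 0, -0.038, 0, 0, -0.08, 0, 0, -0.038, 0, 0, 0, 0, 0, -0.038, 0, 0, 0, 0, 0, -0.038, 0, 0, 0, 0, 0, -0.038, 0, 0, 0, 0, 0, -0.038, 0, 0, 0, 0, 0, -0.038, 0, 0, 0, 0, 0, -0.038, 0, 0, 0, 0, 0, -0.038, 0, 0, 0, 0, 0, -0.038, 0, 0, 0, 0, 0, -0.038, 0, 0, 0, 0, 0, -0.038, 0, 0, 0, 0, 0, -0.038, 0, 0, 0, 0, 0, -0.038, 0, 0, 0, 0, 0, -0.038, 0, 0, 0, 0, 0, -0.038]

```text
time_s: 17.05
position: [0.5116, -0.0698, 0.1628]
tcp_rot: [179.9, 0.1, 111.9]
ft_force: [-0.0, -0.6, -0.6]
width: -0.0003
grip_force: 0.0
```

Call:
drive_tool:
  rows: [0, 0, 0, 0, 0, -0.038, 0, 0, 0, 0, 0, -0.038, 0, 0, 0, 0, 0, -0.038, 0, 0, 0, 0, 0, -0.038, 0, 0, 0, 0, 0, -0.038, 0, 0, 0, 0, 0, -0.038, 0, 0, 0, 0, 0, -0.038, 0, 0, 0, 0, 0, -0.038, 0, 0, 0, 0, 0, -0.038, 0, 0, 0, 0, 0, -0.038, 0, 0, 0, 0, 0, 0, 0, 0, 0, 0, 0, 0, 0, 0, 0, 0, 0, 0]
  claw: -0.3

```text
time_s: 18.13
position: [0.5112, -0.0699, 0.1626]
tcp_rot: [-180.0, 0.0, 179.8]
ft_force: [0.4, 0.5, 0.8]
width: 0.0556
grip_force: 0.0
```

```bash
python3 -c "
from h import *
go(.6275,-.0861,.14)"
```

```text
t 18.13 p [ 0.5112 -0.0699  0.1626] rot [-1.7999e+02  3.0000e-02  1.7983e+02] j [ 46.7  32.1 -54.3 112.2  32.9  52.7  65.4] F [0.4 0.5 0.8] w 0.05559696760442484 g 0.0
turn rows 1 val -0.0
total [-0.4652 -0.0636  0.0902] rows 4 each [-0.1163 -0.0159  0.0226]
```

Call:
drive_tool:
  rows: [-0.06, -0.0159, 0, 0, 0, 0, -0.1163, -0.0159, 0, 0, 0, 0, -0.1163, -0.0159, 0, 0, 0, 0, -0.1163, -0.0159, 0, 0, 0, 0, -0.0563, 0, 0, 0, 0, 0, 0, 0, 0.04, 0, 0, 0, 0, 0, 0.05, 0, 0, 0, 0, 0, 0, 0, 0, 0, 0, 0, 0, 0, 0, 0, 0, 0, 0, 0, 0, 0]

```text
time_s: 18.97
position: [0.6265, -0.0855, 0.1399]
tcp_rot: [-180.0, -0.0, -180.0]
ft_force: [0.1, 0.5, 0.6]
width: 0.055
grip_force: 0.0
```

```bash
python3 -c "
from h import *
from rig import eyes
go(.6275,-.0861,.091)
s=eyes.read_camera('scene');c=eyes.read_camera('top')
cv2.imwrite('pics/kn.png',np.hstack([cv2.resize(k['pixels'][v:v+80,u:u+80,::-1],(400,400),interpolation=3) for k,u,v in((c,355,205),(s,350,175))]))"
```

```text
t 18.97 p [ 0.6265 -0.0855  0.1399] rot [-1.7998e+02 -5.0000e-02 -1.7997e+02] j [ 38.4  42.8 -49.   96.8  37.2  58.1  66.4] F [0.1 0.5 0.6] w 0.05503222969064655 g 0.0
turn rows 1 val -0.0
total [-0.0039 -0.0025  0.1957] rows 2 each [-0.0019 -0.0012  0.0978]
```

View pics/kn.png

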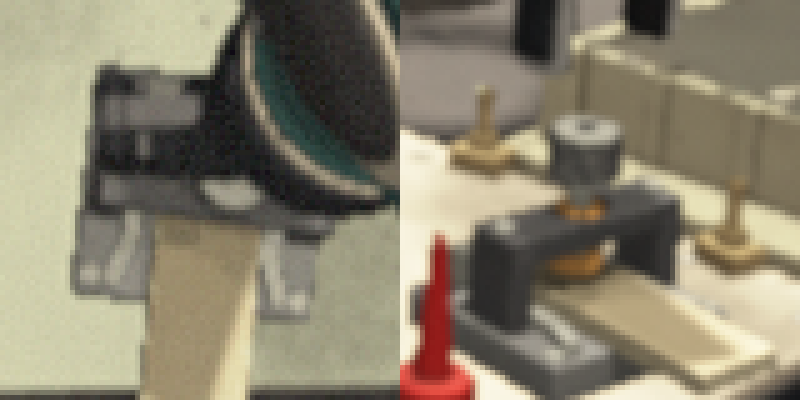

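The open fingers stand either side of the knob, which is at (587,135) in the right panel, and the partition lies flat below. Descending.

Call:
drive_tool:
  rows: [-0.0039, -0.0025, 0.06, 0, 0, 0, 0, 0, 0.07, 0, 0, 0, 0, 0, 0.04, 0, 0, 0, 0, 0, 0.0257, 0, 0, 0, 0, 0, 0, 0, 0, 0, 0, 0, 0, 0, 0, 0, 0, 0, 0, 0, 0, 0]

```text
time_s: 19.65
position: [0.6289, -0.0859, 0.0917]
tcp_rot: [180.0, 0.1, -180.0]
ft_force: [0.1, 0.8, 0.4]
width: 0.0556
grip_force: 0.0
```

Call:
drive_tool:
  rows: [0, 0, 0, 0, 0, 0, 0, 0, 0, 0, 0, 0, 0, 0, 0, 0, 0, 0, 0, 0, 0, 0, 0, 0, 0, 0, 0, 0, 0, 0, 0, 0, 0, 0, 0, 0]
  claw: 1

```text
time_s: 20.15
position: [0.6289, -0.0837, 0.0925]
tcp_rot: [179.9, 0.1, -179.9]
ft_force: [-1.6, 4.9, 6.4]
width: 0.025
grip_force: 58.9
```

```bash
cat > st.py <<'E'
from rig import ctrl
s=ctrl.read_state()
print(round(s["time_s"],2),s["position"].round(4),s["tcp_rot"].round(1),"F",s["ft_force"].round(1),"T",s["wrist_torque"].round(3),"w",round(s["width"],4),"g",round(s["grip_force"],1),"j",s["joints"].round(0))
E
python3 st.py
```

```text
20.15 [ 0.6289 -0.0837  0.0925] [ 1.799e+02  1.000e-01 -1.799e+02] F [-1.6  4.9  6.4] T [ 1.045  0.439 -0.013] w 0.025 g 58.9 j [ 37.  46. -47.  98.  40.  54.  64.]
```

Call:
drive_tool:
  rows: [0.004, 0.009, 0, 0, 0, 0, 0, 0, 0, 0, 0, 0, 0, 0, 0, 0, 0, 0]

```text
time_s: 20.4
position: [0.6288, -0.0835, 0.0925]
tcp_rot: [180.0, 0.2, -180.0]
ft_force: [0.4, 2.3, 5.9]
width: 0.0246
grip_force: 59.1
```

```bash
python3 st.py
```

```text
20.4 [ 0.6288 -0.0835  0.0925] [ 180.     0.2 -180. ] F [0.4 2.3 5.9] T [ 0.352 -0.243  0.067] w 0.0246 g 59.1 j [ 37.  46. -47.  98.  40.  54.  64.]
```

Call:
drive_tool:
  rows: [0, 0, 0.0006, 0, 0, 0.015, 0, 0, 0.001, 0, 0, 0.025, 0, 0, 0.001, 0, 0, 0.025, 0, 0, 0.001, 0, 0, 0.025]

```text
time_s: 20.73
position: [0.6287, -0.084, 0.0916]
tcp_rot: [180.0, 0.2, 163.6]
ft_force: [-0.1, 0.7, 6.6]
width: 0.0249
grip_force: 59.2
```

```bash
python3 st.py
```

```text
20.73 [ 0.6287 -0.084   0.0916] [180.    0.2 163.6] F [-0.1  0.7  6.6] T [ 0.173 -0.058  0.018] w 0.0249 g 59.2 j [ 35.  45. -43.  98.  37.  52.  50.]
```

Call:
drive_tool:
  rows: [0, 0, 0.0013, 0, 0, 0.033, 0, 0, 0.0013, 0, 0, 0.033, 0, 0, 0.0013, 0, 0, 0.033, 0, 0, 0.0013, 0, 0, 0.033, 0, 0, 0.0013, 0, 0, 0.033, 0, 0, 0.0013, 0, 0, 0.033]

```text
time_s: 21.23
position: [0.6281, -0.0849, 0.0897]
tcp_rot: [180.0, 0.1, 127.9]
ft_force: [-2.1, -0.6, 9.3]
width: 0.0248
grip_force: 59.3
```

```bash
python3 st.py
```

```text
21.23 [ 0.6281 -0.0849  0.0897] [1.800e+02 1.000e-01 1.279e+02] F [-2.1 -0.6  9.3] T [-0.16  0.37  0.06] w 0.0248 g 59.3 j [ 29.  42. -35.  98.  30.  49.  19.]
```

Call:
drive_tool:
  rows: [0, 0, 0.0013, 0, 0, 0.033, 0, 0, 0.0013, 0, 0, 0.033, 0, 0, 0.0013, 0, 0, 0.033, 0, 0, 0.0013, 0, 0, 0.033]

```text
time_s: 21.57
position: [0.6275, -0.0852, 0.0884]
tcp_rot: [-180.0, 0.1, 104.1]
ft_force: [-3.2, -0.8, 10.7]
width: 0.0249
grip_force: 59.5
```

```bash
python3 st.py
```

```text
21.57 [ 0.6275 -0.0852  0.0884] [-1.800e+02  1.000e-01  1.041e+02] F [-3.2 -0.8 10.7] T [-0.228  0.917  0.031] w 0.0249 g 59.5 j [ 26.  40. -29.  99.  26.  48.  -1.]
```

```bash
cat > st2.py <<'E'
from rig import ctrl,eyes
import numpy as np
T=[];Y=[];J=[]
for i in range(8):
    eyes.read_camera("top"); s=ctrl.read_state(); T.append(s["wrist_torque"][2]);Y.append(s["tcp_rot"][2]);J.append(s["joint_efforts"][6])
print(round(s["time_s"],2),"Tz",np.mean(T).round(3),"sd",np.std(T).round(3),"j7eff",np.mean(J).round(3),"yaw",np.mean(Y).round(2),"z",s["position"].round(4),"F",s["ft_force"].round(1),"j7",s["joints"][6].round(0))
E
python3 st2.py
```

```text
21.97 Tz -0.12 sd 0.027 j7eff -0.017 yaw 104.26 z [ 0.6275 -0.0852  0.0884] F [-3.4 -0.8 10.7] j7 -1.0
```

Call:
drive_tool:
  rows: [0, 0, 0.0008, 0, 0, 0.025, 0, 0, 0.0008, 0, 0, 0.025, 0, 0, 0, 0, 0, 0]

```text
time_s: 22.22
position: [0.6272, -0.0853, 0.0879]
tcp_rot: [-180.0, 0.1, 95.2]
ft_force: [-3.6, -1.7, 10.0]
width: 0.0248
grip_force: 59.5
```

```bash
python3 st2.py
```

```text
22.62 Tz -0.101 sd 0.025 j7eff 0.076 yaw 95.33 z [ 0.6272 -0.0853  0.0879] F [-3.4 -0.3 11.7] j7 -9.0
```

Call:
drive_tool:
  rows: [0, 0, 0.0008, 0, 0, 0.025, 0, 0, 0.0008, 0, 0, 0.025, 0, 0, 0, 0, 0, 0]

```text
time_s: 22.87
position: [0.6269, -0.0853, 0.0874]
tcp_rot: [-179.9, 0.1, 86.2]
ft_force: [-4.1, -2.2, 11.4]
width: 0.0249
grip_force: 59.6
```

```bash
python3 st2.py
```

```text
23.27 Tz -0.116 sd 0.024 j7eff 0.076 yaw 86.33 z [ 0.6269 -0.0853  0.0875] F [-3.8 -1.  11.2] j7 -16.0
```

```bash
python3 - <<'E'
from h import *
from rig import eyes
d=pickle.load(open("c0.pkl","rb"))["scene"];d3=pickle.load(open("c3.pkl","rb"))["scene"]
n=eyes.read_camera("scene")
cam=-d["R"].T@d["t"]; A=np.array([.6275,-.0856])
dr=cam[:2]-A;dr/=np.linalg.norm(dr)
for z in(.0335,.034,.036,.038,.040): print("rim z",z,proj(d,np.r_[A+dr*.011,z]).round(2))
for k in(d,d3,n):
    hsv=cv2.cvtColor(k["pixels"],cv2.COLOR_RGB2HSV)[195:245,370:405]
    m=(hsv[...,0]<=20)&(hsv[...,1]>130)
    ys,xs=np.nonzero(m);print("n",len(ys),"x",xs.min()+370,xs.max()+370,"y",ys.min()+195,ys.max()+195)
    u=int(round(proj(d,np.r_[A+dr*.011,.036])[0]))
    print(u,[tuple(int(q) for q in k["pixels"][v,u]) for v in range(216,236)])
E
```

```text
rim z 0.0335 [385.16 232.9 ]
rim z 0.034 [385.17 232.66]
rim z 0.036 [385.25 231.73]
rim z 0.038 [385.33 230.8 ]
rim z 0.04 [385.41 229.87]
n 47 x 381 390 y 216 229
385 [(116, 94, 68), (150, 110, 63), (134, 102, 66), (102, 90, 76), (84, 82, 77), (68, 65, 63), (57, 56, 53), (55, 54, 51), (58, 57, 53), (74, 64, 52), (100, 75, 46), (118, 82, 42), (124, 87, 44), (121, 92, 57), (109, 93, 77), (85, 81, 74), (68, 66, 62), (60, 58, 54), (64, 62, 59), (80, 77, 72)]
n 57 x 380 390 y 215 229
385 [(106, 89, 66), (112, 83, 49), (92, 67, 41), (61, 51, 41), (48, 45, 43), (44, 43, 41), (40, 40, 39), (38, 38, 36), (45, 43, 40), (70, 59, 47), (101, 75, 46), (120, 84, 43), (125, 87, 43), (112, 80, 43), (86, 66, 43), (65, 57, 43), (60, 53, 42), (64, 57, 44), (105, 93, 71), (165, 148, 113)]
n 57 x 379 390 y 216 231
385 [(106, 89, 66), (111, 83, 49), (95, 72, 47), (82, 73, 64), (78, 76, 72), (67, 66, 62), (57, 56, 52), (54, 53, 51), (57, 56, 52), (70, 70, 64), (88, 88, 78), (99, 93, 82), (112, 90, 64), (139, 100, 55), (159, 112, 56), (162, 116, 61), (150, 119, 78), (143, 124, 93), (153, 137, 105), (164, 147, 114)]
```

```bash
sed -i 's/range(8)/range(5)/' st2.py
```

Call:
drive_tool:
  rows: [0, 0, 0.0009, 0, 0, 0.025, 0, 0, 0, 0, 0, 0]

```text
time_s: 23.48
position: [0.6268, -0.0853, 0.0872]
tcp_rot: [-179.9, 0.1, 81.7]
ft_force: [-3.9, -0.7, 11.0]
width: 0.0246
grip_force: 59.6
```

```bash
python3 st2.py
```

```text
23.73 Tz -0.109 sd 0.043 j7eff 0.064 yaw 81.83 z [ 0.6268 -0.0853  0.0872] F [-5.1 -1.6 10.1] j7 -20.0
```

Call:
drive_tool:
  rows: [0, 0, 0.0009, 0, 0, 0.025, 0, 0, 0, 0, 0, 0]

```text
time_s: 23.9
position: [0.6267, -0.0852, 0.087]
tcp_rot: [-179.9, 0.1, 77.2]
ft_force: [-5.6, -1.3, 11.4]
width: 0.0248
grip_force: 59.6
```

```bash
python3 st2.py
```

```text
24.15 Tz -0.102 sd 0.014 j7eff 0.064 yaw 77.33 z [ 0.6267 -0.0853  0.087 ] F [-5.4 -0.6 11.2] j7 -24.0
```

Call:
drive_tool:
  rows: [0, 0, 0.0009, 0, 0, 0.025, 0, 0, 0, 0, 0, 0]

```text
time_s: 24.32
position: [0.6265, -0.0852, 0.0868]
tcp_rot: [-179.9, 0.1, 72.7]
ft_force: [-5.8, -0.4, 11.3]
width: 0.0246
grip_force: 59.7
```

```bash
python3 st2.py
```

```text
24.57 Tz -0.095 sd 0.047 j7eff 0.053 yaw 72.84 z [ 0.6265 -0.0852  0.0868] F [-5.6 -1.7 11.2] j7 -28.0
```

Call:
drive_tool:
  rows: [0, 0, 0.0009, 0, 0, 0.025, 0, 0, 0, 0, 0, 0]

```text
time_s: 24.73
position: [0.6264, -0.0851, 0.0866]
tcp_rot: [-179.9, 0.2, 68.2]
ft_force: [-5.0, -0.3, 12.2]
width: 0.0247
grip_force: 59.7
```

```bash
python3 st2.py
```

```text
24.98 Tz -0.086 sd 0.037 j7eff 0.035 yaw 68.34 z [ 0.6264 -0.0852  0.0866] F [-5.9 -0.6 12. ] j7 -31.0
```

Call:
drive_tool:
  rows: [0, 0, 0.0009, 0, 0, 0.025, 0, 0, 0, 0, 0, 0]

```text
time_s: 25.15
position: [0.6263, -0.0851, 0.0864]
tcp_rot: [-179.9, 0.2, 63.7]
ft_force: [-6.4, -0.1, 12.2]
width: 0.0249
grip_force: 59.8
```

```bash
python3 st2.py
```

```text
25.4 Tz -0.075 sd 0.02 j7eff 0.018 yaw 63.84 z [ 0.6263 -0.0851  0.0864] F [-6.1 -0.9 13.4] j7 -35.0
```

Call:
drive_tool:
  rows: [0, 0, 0.0009, 0, 0, 0.025, 0, 0, 0, 0, 0, 0]

```text
time_s: 25.57
position: [0.6261, -0.085, 0.0862]
tcp_rot: [-179.9, 0.2, 59.2]
ft_force: [-7.5, -0.0, 13.5]
width: 0.025
grip_force: 59.9
```

```bash
python3 st2.py
```

```text
25.82 Tz -0.05 sd 0.027 j7eff -0.0 yaw 59.35 z [ 0.6262 -0.085   0.0862] F [-6.4 -0.4 13.6] j7 -39.0
```

Call:
drive_tool:
  rows: [0, 0, 0.0008, 0, 0, 0.025, 0, 0, 0, 0, 0, 0]

```text
time_s: 25.98
position: [0.626, -0.085, 0.086]
tcp_rot: [-179.9, 0.2, 54.7]
ft_force: [-7.6, -0.7, 13.8]
width: 0.0247
grip_force: 59.9
```

```bash
python3 st2.py
```

```text
26.23 Tz -0.025 sd 0.02 j7eff -0.018 yaw 54.86 z [ 0.626 -0.085  0.086] F [-7.1  0.6 14.2] j7 -43.0
```

Call:
drive_tool:
  rows: [0, 0, 0.0008, 0, 0, 0.025, 0, 0, 0, 0, 0, 0]

```text
time_s: 26.4
position: [0.626, -0.0849, 0.0859]
tcp_rot: [-179.9, 0.2, 50.2]
ft_force: [-8.0, 0.2, 14.0]
width: 0.0251
grip_force: 59.9
```

```bash
python3 st2.py;  python3 - <<'E'
from rig import eyes
k=eyes.read_camera("scene")
print([tuple(int(q) for q in k["pixels"][v,385]) for v in range(224,237)])
E
```

```text
26.65 Tz 0.002 sd 0.028 j7eff -0.036 yaw 50.36 z [ 0.626  -0.0849  0.0859] F [-7.9  0.3 14.1] j7 -46.0
[(45, 45, 42), (66, 65, 59), (88, 86, 77), (99, 95, 83), (105, 90, 69), (114, 85, 52), (121, 85, 44), (120, 84, 43), (100, 73, 42), (74, 60, 41), (90, 79, 60), (141, 127, 97), (157, 141, 110)]
```

The torque rose steadily, by about 0.026 N m per 4.5° step, over the last four steps. That is the foot's spring, loaded to about 30 N. Releasing and retreating upward.

Call:
drive_tool:
  rows: [0, 0, 0, 0, 0, 0, 0, 0, 0, 0, 0, 0, 0, 0, 0, 0, 0, 0, 0, 0, 0, 0, 0, 0]
  claw: -0.4

```text
time_s: 27.03
position: [0.6273, -0.0842, 0.0841]
tcp_rot: [-180.0, 0.0, 50.4]
ft_force: [0.1, 1.1, -0.1]
width: 0.0601
grip_force: 0.0
```

Call:
drive_tool:
  rows: [0, 0, -0.03, 0, 0, 0, 0, 0, -0.06, 0, 0, 0, 0, 0, -0.08, 0, 0, 0, 0, 0, -0.1, 0, 0, 0, 0, 0, -0.12, 0, 0, 0, 0, 0, -0.1, 0, 0, 0, 0, 0, -0.05, 0, 0, 0, 0, 0, 0, 0, 0, 0, 0, 0, 0, 0, 0, 0]

```text
time_s: 27.78
position: [0.6273, -0.0841, 0.2194]
tcp_rot: [180.0, 0.0, 50.4]
ft_force: [-0.4, -0.0, -0.3]
width: 0.0597
grip_force: 0.0
```

```bash
python3 st.py; python3 - <<'E'
from h import *
from rig import eyes
k=eyes.read_camera("scene");d3=pickle.load(open("c3.pkl","rb"))["scene"];d0=pickle.load(open("c0.pkl","rb"))["scene"]
print([tuple(int(q) for q in k["pixels"][v,385]) for v in range(224,237)])
# changes vs. before clamping: partition end corners and other objects
g=lambda c:cv2.GaussianBlur(cv2.cvtColor(c["pixels"],cv2.COLOR_RGB2GRAY),(5,5),0)
for n,a,p,w in(("bottle",d0,[.486,.153,.08],25),("dish",d0,[.779,.08,.01],25),("white",d0,[.64,.156,.01],35),("cube",d0,[.77,-.068,.03],18),("part end",d3,[.545,-.075,.03],14)):
    u,v=proj(k,p).astype(int); A=g(a)[v-w:v+w,u-w:u+w].astype(np.float32);B=g(k)[v-w:v+w,u-w:u+w].astype(np.float32)
    print(n,cv2.phaseCorrelate(A,B))
E
```

```text
27.78 [ 0.6273 -0.0841  0.2194] [180.    0.   50.4] F [-0.4 -0.  -0.3] T [ 0.023  0.069 -0.026] w 0.0597 g 0.0 j [ 19.  28. -19.  95.  11.  58. -43.]
[(57, 56, 53), (70, 69, 63), (88, 87, 78), (96, 93, 81), (107, 90, 70), (128, 94, 55), (151, 105, 52), (158, 112, 57), (148, 114, 71), (142, 121, 88), (159, 143, 108), (183, 166, 128), (180, 163, 127)]
bottle ((-0.0572624217270743, -0.054398371573636695), 0.9830245435714722)
dish ((-0.021007649122633865, -0.040766789914901125), 0.9923548667907715)
white ((-0.04346605653220337, 0.082539913826011), 0.9985460073307708)
cube ((0.05769041740834169, 0.012000596216680037), 0.9964450426675655)
part end ((-0.26871440575906114, -0.17381247514715348), 0.9079443853431278)
```

```bash
python3 -c "
from rig import order
print(order.finish_job())"
```

```text
the job is handed in; nothing more can be done
None
```

The partition is fully home against the back stop and clamped at an estimated 27–36 N from the torque rise; the arm is clear, the bottle, dish, cube and white offcut show no movement, and I handed the job in at about 28 s (no verdict was returned).

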